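Load, close and turn over an inspection holder of lens modules

TASK

Take the loose lid off the round storage tub by its knob and lay it flat on the bench clear of the tub. Put every lens module from the tub upright into the holder on the trunnion stand, one per bay in any order, each with its white connector pointing squarely at the cover's hinge, then close the hinged cover fully and swing the whole holder over by its bar handle, all the way to the far stop, with the cover staying shut. Put the lid back squarely on the tub (any time after the tub is empty) and leave the bottle, brush and screwdriver where they are.

Things in the scene. Friction and masses are not known exactly. Their poses are not given: they have to be found in the camera images.
- stand: Fixed aluminium stand: foot plate 100 x 280 x 8 mm on the bench, two uprights 36 mm deep, 14 mm thick, 105 mm high, centred at local y = -131 and +131 mm. Origin: centre of the foot's underside. Local y: along the holder's trunnion axis, 85 mm above the bench; local x: from the cover-hinge side to the bar-handle side (as it starts).
- holder_mid (a point): Middle of the black holder (lower half of the clamshell), on the trunnion axis, 85 mm above the bench. Its axes turn with the holder; at joint holder = 0 they are parallel to the stand's. In them (mm): outer size x -40..40, y -112..112, z -20..-1; hinge side -x (white tick on each bay's wall there), handle side +x; top of the closed cover z = 31.
- bay1 (a point): Middle of the floor of a bay of the holder, at holder_mid's x = 0, y = -72, z = -15 mm: square bay 64 x 64 mm clear, walls and 8 mm dividers 14 mm high, floor of two ledges with an open window between them. Same axes as holder_mid; the hinge side is -x.
- bay2 (a point): Middle of the floor of a bay of the holder, at holder_mid's x = 0, y = 0, z = -15 mm: square bay 64 x 64 mm clear, walls and 8 mm dividers 14 mm high, floor of two ledges with an open window between them. Same axes as holder_mid; the hinge side is -x.
- bay3 (a point): Middle of the floor of a bay of the holder, at holder_mid's x = 0, y = 72, z = -15 mm: square bay 64 x 64 mm clear, walls and 8 mm dividers 14 mm high, floor of two ledges with an open window between them. Same axes as holder_mid; the hinge side is -x.
- holder (a joint): Turn of the whole holder, rad: 0 = bays facing up (start, at a stop); pi = turned over (the far stop). Growing: the bar handle goes up, over and down on the other side. Stiff (0.6 N m), stays where it is left; holder, cover and handle swing clear of stand and bench.
- handle (a point): Middle of the holder's round steel bar handle, 10 mm thick, 90 mm long, parallel to the trunnion axis and 85 mm from it (holder x = +85 mm, away from the hinge); 36 mm of free space between bar and holder. It can turn within a grip: pinch it from above and lead it along its half circle.
- cover (a joint): Opening angle of the cover, rad: 0 = closed, starts 2.1 to 2.35 (tipped back over the holder's -x side), limit 2.4. Stiff (0.45 N m), stays where left, also upside down. No handle: push it over from behind with shut fingers, then press it down near its free edge. Hinge parallel to the trunnions, at holder_mid's x = -42, z = 0 mm.
- cover_edge (a point): Middle of the cover's outer free edge. Cover: clear panel in an aluminium frame, 84 mm from hinge to free edge, 228 mm long, 31 mm deep; this point is 84 mm from the hinge along the cover and 31 mm out, on the outer face. Closed, it leaves 4 mm above the modules.
- tub: Fixed round grey storage tub, outer radius 87 mm, inner radius 82 mm, 52 mm high, inner floor 5 mm above the bench. Origin: centre of its underside.
- lid: Loose round grey lid, 220 g: disc of radius 87 mm, 6 mm thick, over a locating disc of radius 77 mm, 5 mm deep, which drops into the tub's mouth; black knob on top, 32 mm diameter, its grip from 21 to 43 mm above the origin on a thinner neck. Origin: centre of the underside of the locating disc (47 mm above the tub's origin when seated; on the bench when laid aside). z up.
- module1: Lens module, 90 g (None: absent): aluminium flange, radius 28 mm, 8 mm thick; black round barrel, diameter 28 mm, on its middle, top 38 mm above the underside; white connector 18 x 11 mm on the flange's rim at local +x, 7 mm high. Origin: centre of the underside; z up the barrel. Starts upright in the tub, turned any way. Grip the barrel, fingertips 10 mm above the flange.
- module2: Lens module, 90 g (None: absent): aluminium flange, radius 28 mm, 8 mm thick; black round barrel, diameter 28 mm, on its middle, top 38 mm above the underside; white connector 18 x 11 mm on the flange's rim at local +x, 7 mm high. Origin: centre of the underside; z up the barrel. Starts upright in the tub, turned any way. Grip the barrel, fingertips 10 mm above the flange.
- module3: Lens module, 90 g (None: absent): aluminium flange, radius 28 mm, 8 mm thick; black round barrel, diameter 28 mm, on its middle, top 38 mm above the underside; white connector 18 x 11 mm on the flange's rim at local +x, 7 mm high. Origin: centre of the underside; z up the barrel. Starts upright in the tub, turned any way. Grip the barrel, fingertips 10 mm above the flange.
- module1_plug (a point): Middle of the top of module1's white connector, 22.5 mm along local +x from the module's axis, 15 mm above its underside.
- module2_plug (a point): Middle of the top of module2's white connector, 22.5 mm along local +x from the module's axis, 15 mm above its underside.
- module3_plug (a point): Middle of the top of module3's white connector, 22.5 mm along local +x from the module's axis, 15 mm above its underside.
- bottle: Bystander: standing white bottle, radius 28 mm, 150 mm high. Origin: centre of its underside.
- brush: Bystander: brush, 170 mm long, lying along its local x. Origin: under its middle, on the bench.
- driver: Bystander: screwdriver, 180 mm long, lying along its local x. Origin: under its middle, on the bench.

How it is judged:
By the outcome, as a careful person would: the job done as asked, in the order asked, and still so for the second after the job is handed in, with the robot touching nothing.
Of module1, module2, module3 only 2 to 3 are there at a start; the rules pass over those that are not, and their reading is None.
At some moment in a run one of lid, module1, module2, module3 may be knocked a few centimetres aside while the robot is not near it.
It also fails if it takes over 210 s, if anything falls off the work surface, if the arm or the gripper's body presses on something with over 40 N, if the wrist force passes 120 N, or if a joint passes its speed limit or range.

ROBOT

A 6-joint arm with a two-finger parallel gripper is mounted at the origin on the work surface. World frame = base frame: x ahead of the robot, y to its left, z up, the work surface at z = 0. Lengths are in mm, angles in degrees, forces in N, time in s.
With the tool pointing down it reaches from about 300 to 850 mm from the base axis. Payload 4.2 kg.
Tool frame: the origin (TCP) lies midway between the tips of the shut fingers; the grasp point (between the pads) lies 19 mm behind it; x points along the fingers, y is the direction in which the jaws open and shut, and the axes are right-handed (so a half turn about x gives the same grasp; the last joint's range is limited). The gripper opens to 91 mm and grips with 3 to 60 N. Pads are 32 mm wide; open, the fingers measure 118 mm over their backs; the gripper's body (76 mm by 178 mm) begins 60 mm behind the grasp point.
Start: joints at [-75.172, 18.312, 89.639, -0, 72.044, -1.146], TCP at [158.244, -552.813, 213.976] pointing down, gripper open.
Joint ranges: [-177.97, 177.97], [-48.28, 115.42], [12.27, 149.76], [-77.06, 257.06], [2.81, 150.46], [-146.56, 146.56]. Speed limits (degrees/s): [147.25, 147.25, 180, 180, 180, 180].

INTERFACE

Orientations are given as [roll, pitch, yaw] about the fixed x, y, z axes, in that order (R = Rz(yaw) Ry(pitch) Rx(roll)).
In Python, from workcell import env gives the robot as it stands.
- The arm moves only by the shell command python3 -m handwheel 'ROWS' [FORCE]. ROWS is text: rows parted by semicolons, each of 7 numbers parted by spaces: the turn, a rotation vector about the tool's x, y, z in degrees, then the shift along the tool's x, y, z in m, then the finger opening in m, from 0 to 0.0912. In form: rx ry rz x y z grip; .... A call has 1 to 12 rows; each row is the pose to reach, as a shift and turn from the pose commanded when the call began, along the tool's axes at that moment; what a row does not reach only later rows make up. A row lasts 1/12 s, in which the tool goes at most 41.7 mm and 7.16 degrees, less where a joint would pass 70% of its speed; a pose out of reach is approached as far as the arm can. A call with a gripper value outside its range is refused whole. The fingers move at their own pace and stop on an object; FORCE is the grip in N (left out, the last holds). Time passes only in rows, so rows that repeat a pose let the fingers close. It gives the time, the measured TCP pose, the force and the opening at its end, in the units of the state.
- env.state(): the state, without advancing time (a new reading comes with each control period).
- env.grab_frame(name): name is "side" or "top" or "wrist"; returns the picture (400x640x3 uint8, red, green, blue); there is no depth.
- env.get_calibration(name): a dict with "mtx" (3x3 intrinsics, pixels), "T" (4x4, takes a point from camera to world coordinates); the wrist camera has in their place "hand_eye" (4x4, takes a point from camera to tool coordinates, whose origin is the TCP and whose axes are the tool frame's). Camera axes: x right, y up, looking along -z (the intrinsics and any distortion apply to the point x, -y, -z); pixel columns grow to the right and rows downward; lengths in mm; the calibration is good to about 2 mm. A picture is of the moment at which its call begins: read the wrist's pose just before it. get_calibration takes no time and is no camera call.
- env.job_done(): hands the job in, once; it reports no verdict.
The state is a dict: "time_s": time; "qpos": joint angles; "qvel": joint speeds; "effort": joint torques, N m; "ee_pos": TCP position; "ee_rot": TCP orientation; "force": force on the tool from outside, world axes, zero at the start; "torque": the same for the moment, N m; "gripper_width": finger opening in mm.
Only numpy, scipy, OpenCV 4.12 (cv2) and the standard library are available. Lean on these libraries where they do the work, as an engineer would, in place of code of your own. Each camera call takes 0.05 s, during which the arm holds its last target. There are 200 camera calls.

## Working session

There is one attempt and no reset: what is moved stays moved. The work goes in short steps, Python scripts to look and compute and a shell command to move; the robot and the scene stay as the last step left them, time stands still between calls to the robot, and variables do not carry over. Pictures are saved under pics/ and viewed, on a budget of 14 in all, crops included, one or two more only if the job needs it, and the job is handed in when it is done.

```bash
ls; mkdir -p pics
python3 - <<'E'
from workcell import env
import cv2
s=env.state();print(s)
for n in("side","top","wrist"):
    print(n,env.get_calibration(n))
    f=env.grab_frame(n);cv2.imwrite(f"pics/{n}0.png",f[:,:,::-1])
E
```

```text
pics
{'time_s': 0.0, 'qpos': array([-7.51723153e+01,  1.83526084e+01,  8.97063901e+01, -1.78718541e-03,
        7.20430786e+01, -1.14720355e+00]), 'qvel': array([-0.01600434, -0.01071534, -0.00941024,  0.09600441,  0.02460727,
        0.03889321]), 'effort': array([ 2.38582885e-03, -4.12455511e+01, -2.31969041e+01,  7.27650826e-02,
        4.57406673e-02, -1.40395091e-04]), 'ee_pos': array([ 158.09976815, -552.31678137,  213.11068726]), 'ee_rot': array([-90.19356326,  89.89790871, 105.78187748]), 'force': array([-0.14066609,  0.18461943, -0.03061232]), 'torque': array([ 0.04949316, -0.01873198,  0.01982252]), 'gripper_width': 91.3016739560141}
side {'mtx': array([[405.43512715,   0.        , 320.5942271 ],
       [  0.        , 405.43512715, 192.94647051],
       [  0.        ,   0.        ,   1.        ]]), 'T': array([[ 9.84974276e-01,  9.40308313e-02, -1.44858131e-01,
         4.81881628e+02],
       [-1.72471513e-01,  5.78814790e-01, -7.97011303e-01,
        -8.23297508e+02],
       [ 8.90239324e-03,  8.10019532e-01,  5.86335318e-01,
         7.04804964e+02],
       [ 0.00000000e
[... 403 characters left out ...]
+01],
       [ 9.60892640e-03,  4.67929143e-02,  9.98858394e-01,
         1.20550562e+03],
       [ 0.00000000e+00,  0.00000000e+00,  0.00000000e+00,
         1.00000000e+00]])}
wrist {'mtx': array([[287.89282298,   0.        , 313.91547883],
       [  0.        , 287.89282298, 197.90749349],
       [  0.        ,   0.        ,   1.        ]]), 'hand_eye': array([[-3.77681939e-04,  2.71423966e-01, -9.62459811e-01,
        -1.70313077e+02],
       [ 9.99999924e-01,  1.96268305e-04, -3.37063413e-04,
         1.02130004e+00],
       [ 9.74132673e-05, -9.62459865e-01, -2.71424019e-01,
        -7.63402774e+01],
       [ 0.00000000e+00,  0.00000000e+00,  0.00000000e+00,
         1.00000000e+00]])}
```

View pics/top0.png

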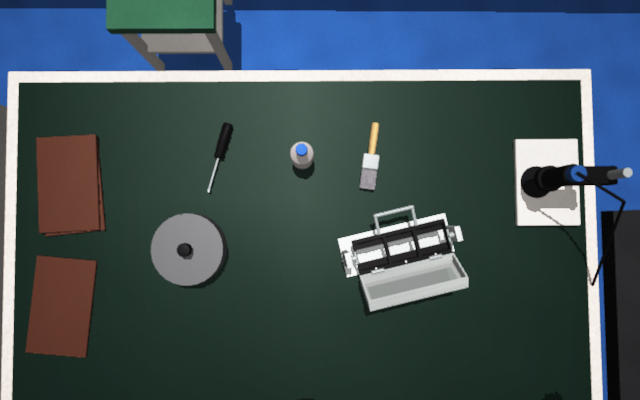

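View pics/side0.png

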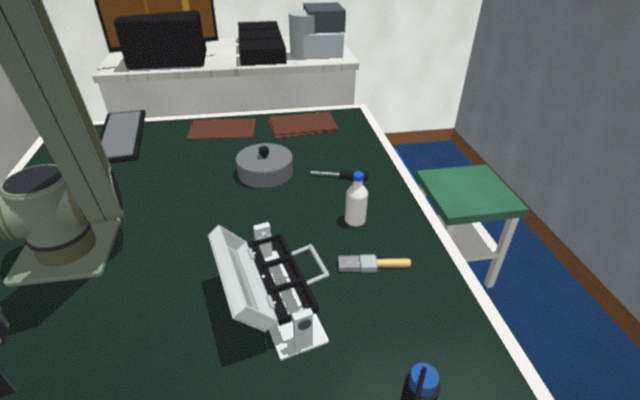

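```bash
cat > h.py <<'E'
from workcell import env
import numpy as np, cv2
from scipy.spatial.transform import Rotation as Ro
np.set_printoptions(precision=1,suppress=True)
def cam(n,s=None):
    c=env.get_calibration(n)
    if n!="wrist": return c["mtx"],c["T"]
    s=s or env.state(); W=np.eye(4); W[:3,:3]=Ro.from_euler('xyz',s["ee_rot"],degrees=True).as_matrix(); W[:3,3]=s["ee_pos"]
    return c["mtx"],W@c["hand_eye"]
def proj(K,T,P):
    p=(np.atleast_2d(P)-T[:3,3])@T[:3,:3]; p=p*[1,-1,-1]; q=p@K.T; return q[:,:2]/q[:,2:]
def hit(K,T,uv,z):
    uv=np.atleast_2d(uv); d=np.c_[uv,np.ones(len(uv))]@np.linalg.inv(K).T*[1,-1,-1]@T[:3,:3].T
    return T[:3,3]+d*((z-T[2,3])/d[:,2:])
def shot(n,f):
    s=env.state(); im=env.grab_frame(n)[:,:,::-1].copy(); cv2.imwrite(f"pics/{f}.png",im); return im,*cam(n,s)
def delta(pos,rot):  # target pos, R -> turn (deg, tool) & shift (m, tool)
    s=env.state(); R=Ro.from_euler('xyz',s["ee_rot"],degrees=True)
    return R.inv().apply(np.array(pos)-s["ee_pos"])/1000,(R.inv()*rot).as_rotvec(degrees=True)
E
python3 - <<'E'
from h import *
im=cv2.imread("pics/top0.png"); K,T=cam("top")
g=cv2.cvtColor(im,cv2.COLOR_BGR2HSV)
roi=im[200:300,140:240]; b=roi.max(2)
m=((b>70)).astype(np.uint8)
c=max(cv2.findContours(m,0,2)[0],key=cv2.contourArea); print(cv2.fitEllipse(c), cv2.contourArea(c))
e=cv2.fitEllipse(c); print("lid",hit(K,T,[[e[0][0]+140,e[0][1]+200]],58))
print("knob",hit(K,T,[[185,250]],90))
print("bar",hit(K,T,[[375,214],[414,208]],85))
print("bottle",hit(K,T,[[302,150]],150))
s=env.state();print(Ro.from_euler('xyz',s["ee_rot"],degrees=True).as_matrix())
cv2.imwrite("pics/topc.png",cv2.resize(im[195:320,325:480],None,fx=5,fy=4.8,interpolation=2)[:600,:775])
E
```

```text
((46.1781120300293, 49.00795364379883), (72.00055694580078, 73.00711059570312), 35.43815231323242) 4121.0
lid [[500.2 277.8  58. ]]
knob [[499.7 272.4  90. ]]
bar [[ 580.  -172.1   85. ]
 [ 593.4 -264.3   85. ]]
bottle [[722.8  -2.  150. ]]
[[-0.   0.3 -1. ]
 [ 0.  -1.  -0.3]
 [-1.  -0.   0. ]]
```

View pics/topc.png

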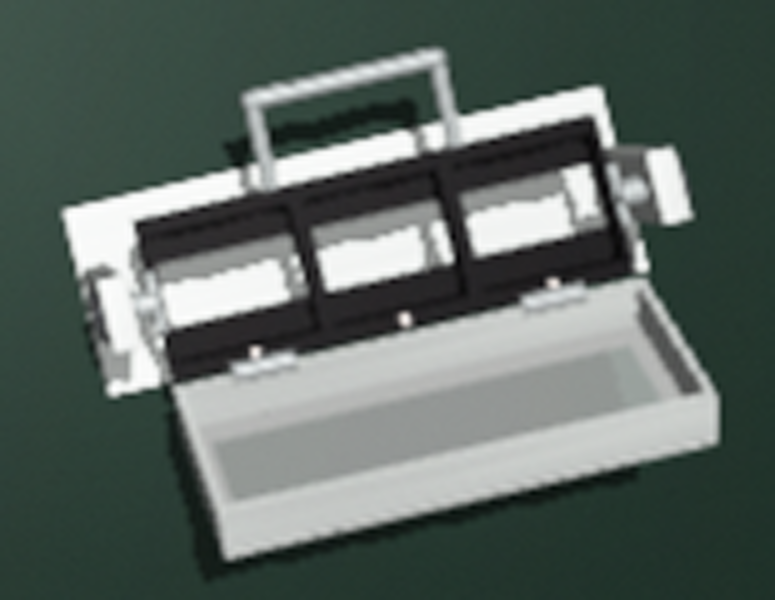

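```bash
cat > fit.py <<'E'
from h import *
from scipy.optimize import least_squares
def fitstand(K,T,obs,x0=(510,-215,-8)):
    L=np.array([o[0] for o in obs],float); px=np.array([o[1] for o in obs],float)
    def P(p):
        a=np.radians(p[2]);R=np.array([[np.cos(a),-np.sin(a),0],[np.sin(a),np.cos(a),0],[0,0,1]]);return L@R.T+[p[0],p[1],0]
    r=least_squares(lambda p:(proj(K,T,P(p))-px).ravel(),x0,loss='soft_l1');return r.x,(proj(K,T,P(r.x))-px)
E
python3 - <<'E'
from fit import *
im=cv2.imread("pics/top0.png"); K,T=cam("top")
f=lambda u,v:(325+u/5-.4,195+v/4.8-.4)
obs=[((50,140,8),f(62,210)),((50,-140,8),f(605,86)),((-50,140,8),f(110,398)),
((85,45,85),f(250,98)),((85,-45,85),f(440,53)),((18,-124,105),f(645,150)),((18,-138,105),f(681,146)),((-18,-138,105),f(694,217)),((-18,-124,105),f(655,224)),
((-36,72,84),f(256,352)),((-36,0,84),f(404,320)),((-36,-72,84),f(553,285))]
x,r=fitstand(K,T,obs);print(x);print(r.T)
d=(im[225:275,160:215].max(2)<45).astype(np.uint8)
n,l,st,ce=cv2.connectedComponentsWithStats(d);print(st[:,4],ce+[160,225]); 
for c in ce[1:]: print(hit(K,T,c+[160,225],88))
print(delta((500,277,260),Ro.from_matrix([[0,1,0],[0,0,-1],[-1,0,0]])))
E
```

```text
[ 504.4 -234.6   13. ]
[[ 0.1 -0.6 -0.1  0.2 -0.8  0.2 -1.1  0.1  2.   0.1  0.2  0.1]
 [-0.3 -0.4 -0.5  0.2  0.7  0.4 -0.2  0.2  0.2  0.2 -0.3 -0.2]]
[2636  113    1] [[187.1 249.4]
 [184.2 250.5]
 [214.  274. ]]
[[498.5 274.8  88. ]]
[[443.4 205.4  88. ]]
(array([-0. , -0.7, -0.6]), array([-74. ,  -0. ,   0.1]))
```

```bash
python3 -m handwheel '-6 0 0 -0.004 -0.02 -0.015 0.09; -12 0 0 -0.008 -0.05 -0.04 0.09; -18 0 0 -0.012 -0.08 -0.063 0.09; -24 0 0 -0.016 -0.11 -0.087 0.09; -31 0 0 -0.02 -0.14 -0.11 0.09; -37 0 0 -0.024 -0.17 -0.134 0.09; -43 0 0 -0.028 -0.2 -0.158 0.09; -50 0 0 -0.032 -0.23 -0.181 0.09; -56 0 0 -0.036 -0.26 -0.205 0.09; -62 0 0 -0.04 -0.29 -0.228 0.09; -68 0 0 -0.044 -0.32 -0.252 0.09; -74 0 0 -0.047 -0.352 -0.278 0.09'
python3 - <<'E'
from h import *
np.set_printoptions(precision=4,suppress=True)
a,b=delta((500,276,260),Ro.from_matrix([[0,1,0],[0,0,-1],[-1,0,0]]));print(a,b)
E
```

```text
time_s: 1.15
ee_pos: [328.6, -136.3, 261.3]
ee_rot: [46.9, 89.9, -42.9]
force: [0.8, -0.3, -0.6]
gripper_width: 90.4
[ 0.0012  0.1729 -0.4117] [ 0.2105  0.039  -0.0418]
```

```bash
python3 -m handwheel '0 0 0 0 0.014 -0.03 0.09; 0 0 0 0 0.03 -0.07 0.09; 0 0 0 0 0.046 -0.11 0.09; 0 0 0 0 0.063 -0.15 0.09; 0 0 0 0 0.08 -0.19 0.09; 0 0 0 0 0.096 -0.23 0.09; 0 0 0 0 0.113 -0.27 0.09; 0 0 0 0 0.13 -0.31 0.09; 0 0 0 0 0.147 -0.35 0.09; 0 0 0 0 0.16 -0.385 0.09; 0 0 0 0 0.173 -0.411 0.09; 0 0 0 0 0.173 -0.411 0.09'
python3 - <<'E'
from h import *
im,K,T=shot("wrist","w1"); s=env.state(); print(s["ee_pos"],T[:3,3],-T[:3,2])
print(proj(K,T,[[500,276,90],[500,276,58]]))
E
```

```text
time_s: 2.15
ee_pos: [503.8, 278.9, 259.2]
ee_rot: [174.2, 89.9, 84.5]
force: [0.3, -0.4, 0.3]
gripper_width: 89.8
[502.4 275.7 259.3] [503.4 354.1 429.7] [ 0.  -0.3 -1. ]
[[310.7 184.4]
 [311.  179. ]]
```

View pics/w1.png

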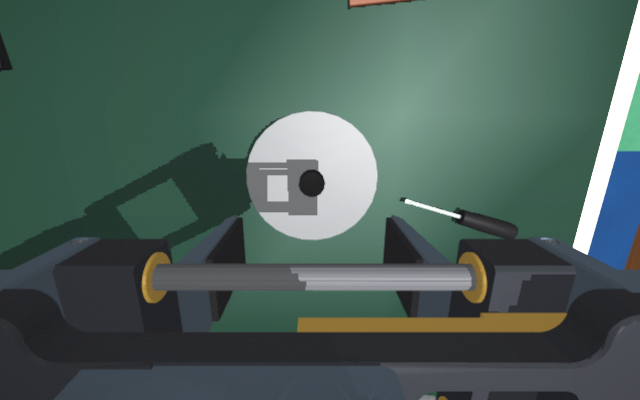

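Run:
```python
from h import *
im=cv2.imread("pics/w1.png");K,T=cam("wrist")
m=(im[165:205,295:330].max(2)<50).astype(np.uint8);n,l,st,ce=cv2.connectedComponentsWithStats(m);i=1+st[1:,4].argmax();c=ce[i]+[295,165];print(st[i],c,hit(K,T,c,88))
b=im.max(2);m=np.zeros((400,640),np.uint8);m[105:245,240:385]=(cv2.GaussianBlur(im,(3,3),0).min(2)[105:245,240:385]>100)
c=max(cv2.findContours(m,0,2)[0],key=cv2.contourArea);h=cv2.convexHull(c);P=hit(K,T,h[:,0],58)
print(cv2.minEnclosingCircle(P[:,:2].astype(np.float32)))
s=env.state();print(s["ee_pos"],s["ee_rot"])
```

```text
[  4   5  25  26 503] [311.2 182.7] [[498.9 274.   88. ]]
((514.6777954101562, 285.6898193359375), 108.10065460205078)
[502.4 275.7 259.3] [ -69.3   89.9 -159.2]
```

```bash
python3 -m handwheel '0 0 0 0.03 -0.002 -0.001 0.09; 0 0 0 0.06 -0.002 -0.001 0.09; 0 0 0 0.09 -0.002 -0.001 0.09; 0 0 0 0.12 -0.002 -0.001 0.09; 0 0 0 0.15 -0.002 -0.001 0.09; 0 0 0 0.175 -0.002 -0.001 0.09; 0 0 0 0.188 -0.002 -0.001 0.09; 0 0 0 0.195 -0.002 -0.001 0.09;0 0 0 0.195 -0.002 -0.001 0.05;0 0 0 0.195 -0.002 -0.001 0.02;0 0 0 0.195 -0.002 -0.001 0.02;0 0 0 0.195 -0.002 -0.001 0.02' 25
python3 -m handwheel '0 0 0 0 0 0 0.02;0 0 0 0 0 0 0.02;0 0 0 0 0 0 0.02;0 0 0 0 0 0 0.02;0 0 0 0 0 0 0.02'
```

```text
time_s: 3.2
ee_pos: [500.7, 274.3, 67.4]
ee_rot: [115.1, 89.8, 25.1]
force: [-0.4, 0.3, 1.3]
gripper_width: 65.8
time_s: 3.62
ee_pos: [499.9, 274.1, 66.0]
ee_rot: [91.6, 90.0, 1.6]
force: [1.8, 0.4, 0.8]
gripper_width: 32.9
```

```bash
python3 -m handwheel '0 0 0 -0.005 0 0 0.02;0 0 0 -0.015 0 0 0.02;0 0 0 -0.03 0 0 0.02;0 0 0 -0.05 0 0 0.02;0 0 0 -0.075 0 0 0.02;0 0 0 -0.085 0 0 0.02;0 0 0 -0.085 -0.005 0.012 0.02;0 0 0 -0.085 -0.016 0.036 0.02;0 0 0 -0.085 -0.028 0.063 0.02;0 0 0 -0.085 -0.04 0.09 0.02;0 0 0 -0.085 -0.05 0.115 0.02;0 0 0 -0.085 -0.06 0.138 0.02'
python3 -m handwheel '0 0 0 0 -0.01 0.025 0.02;0 0 0 0.005 -0.02 0.05 0.02;0 0 0 0.02 -0.03 0.07 0.02;0 0 0 0.045 -0.04 0.082 0.02;0 0 0 0.07 -0.04 0.087 0.02;0 0 0 0.09 -0.04 0.087 0.02;0 0 0 0.105 -0.04 0.087 0.02;0 0 0 0.117 -0.04 0.087 0.02;0 0 0 0.123 -0.04 0.087 0.02;0 0 0 0.127 -0.04 0.087 0.02;0 0 0 0.127 -0.04 0.087 0.02;0 0 0 0.127 -0.04 0.087 0.02'
```

```text
time_s: 4.62
ee_pos: [437.1, 133.7, 149.5]
ee_rot: [-63.2, 89.8, -153.3]
force: [0.1, -0.7, -2.9]
gripper_width: 31.7
time_s: 5.62
ee_pos: [399.7, 49.0, 24.1]
ee_rot: [58.4, 90.0, -31.6]
force: [0.6, 0.1, -1.5]
gripper_width: 31.4
```

```bash
python3 -m handwheel '0 0 0 0.001 0 0 0.02;0 0 0 0.002 0 0 0.02;0 0 0 0.003 0 0 0.02;0 0 0 0.003 0 0 0.02;0 0 0 0.003 0 0 0.02'
python3 -m handwheel '0 0 0 0.001 0 0 0.02;0 0 0 0.002 0 0 0.02;0 0 0 0.002 0 0 0.02;0 0 0 0.002 0 0 0.02'
```

```text
time_s: 6.03
ee_pos: [399.8, 49.1, 21.0]
ee_rot: [72.6, 90.0, -17.4]
force: [-0.3, -0.1, -2.7]
gripper_width: 31.5
time_s: 6.37
ee_pos: [399.9, 49.1, 19.1]
ee_rot: [81.3, 90.0, -8.7]
force: [-0.5, 0.6, 1.3]
gripper_width: 31.2
```

```bash
python3 -m handwheel '0 0 0 0 0 0 0.09;0 0 0 0 0 0 0.09;0 0 0 0 0 0 0.09;0 0 0 0 0 0 0.09;0 0 0 -0.02 0 0 0.09;0 0 0 -0.05 0 0 0.09;0 0 0 -0.09 0 0 0.09;0 0 0 -0.12 0.01 -0.02 0.09;0 0 0 -0.14 0.02 -0.055 0.09;0 0 0 -0.16 0.03 -0.09 0.09;0 0 0 -0.18 0.045 -0.12 0.09;0 0 0 -0.2 0.06 -0.15 0.09'
python3 -m handwheel '0 0 0 -0.015 0.015 -0.03 0.09;0 0 0 -0.025 0.03 -0.055 0.09;0 0 0 -0.035 0.035 -0.07 0.09;0 0 0 -0.04 0.04 -0.076 0.09;0 0 0 -0.04 0.04 -0.076 0.09;0 0 0 -0.04 0.04 -0.076 0.09;0 0 0 -0.04 0.04 -0.076 0.09;0 0 0 -0.04 0.04 -0.076 0.09;0 0 0 -0.04 0.04 -0.076 0.09'
python3 - <<'E'
from h import *
im,K,T=shot("wrist","w2"); np.savez("w2.npz",K=K,T=T); s=env.state(); print(s["ee_pos"])
cv2.imwrite("pics/w2c.png",cv2.resize(im[80:400,0:640],(800,400)))
E
```

```text
time_s: 7.37
ee_pos: [459.7, 200.6, 220.3]
ee_rot: [96.3, 90.0, 6.3]
force: [1.4, -1.1, -0.3]
gripper_width: 89.8
time_s: 8.12
ee_pos: [499.4, 274.2, 258.6]
ee_rot: [-51.7, 89.9, -141.7]
force: [0.5, -0.3, 0.7]
gripper_width: 90.1
[499.4 274.3 258.7]
```

View pics/w2.png

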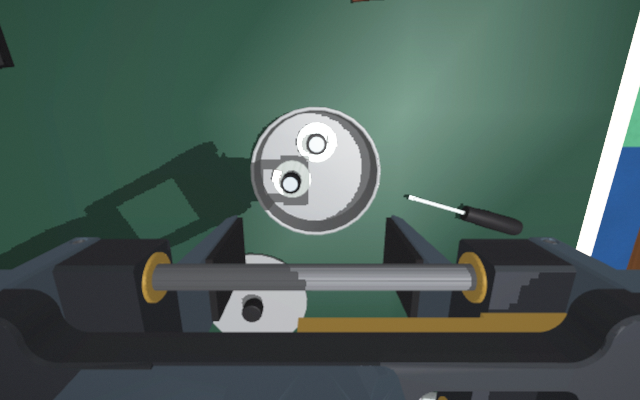

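Run:
```python
from h import *
im=cv2.imread("pics/w2.png");cv2.imwrite("pics/w2z.png",cv2.resize(im[105:225,255:375],None,fx=5,fy=5,interpolation=2))
```

```text
(no output)
```

View pics/w2z.png

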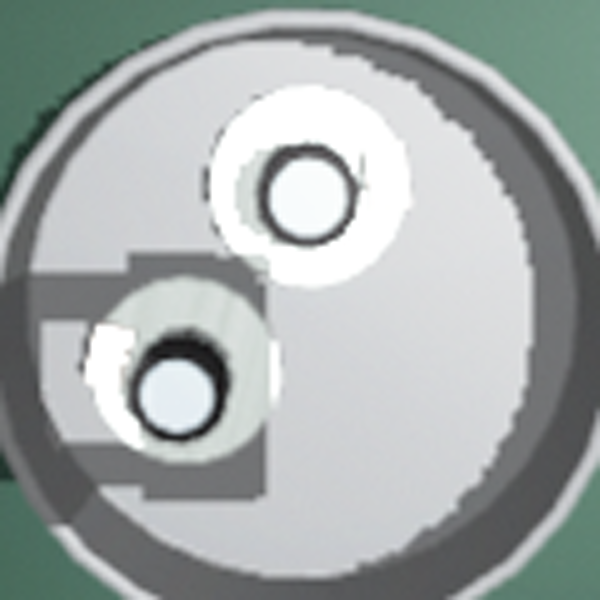

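Run:
```python
from h import *
im=cv2.imread("pics/w2.png")
for (u,v) in [(317,144),(305,142)]: print(im[125:162:3,297:337:3].min(2)) ;break
print(im[160:200:3,270:312:3].min(2))
c=im[105:225,255:375].astype(float).min(2);c=np.clip((c-150)/105,0,1)**2*255
cv2.imwrite("pics/w2y.png",cv2.resize(c.astype(np.uint8),None,fx=4,fy=4,interpolation=0))
```

```text
[[214 215 216 250 255 255 255 255 255 255 233 224 224 225]
 [214 214 254 255 255 255 255 255 255 255 255 254 224 225]
 [214 252 255 255 255 255 255 255 255 255 255 255 239 224]
 [187 255 255 253 236 103  76  87 241 255 255 255 255 219]
 [236 255 253 219  73 134 235 233 113 228 193 255 255 239]
 [253 255 212 183 105 248 249 249 250 100 221 255 255 254]
 [254 255 213 132 224 248 249 249 250 166 249 255 255 254]
 [237 255 214 154 221 248 248 249 249 145 255 255 255 248]
 [174 255 215 198  80 247 248 248 239  86 255 255 255 221]
 [209 254 255 254 179  78 163 149  82 255 255 255 251 221]
 [163 192 252 252 255 255 255 255 255 255 255 254 220 220]
 [116 116 115 196 255 255 255 255 255 255 251 219 219 220]
 [178 120 115 146 202 253 254 254 248 220 217 216 218 219]]
[[114 114 114 113 114 121 134 172 145 122 114 115 157 242]
 [114 114 113 115 178 207 214 213 211 213 195 126 114 210]
 [114 115 114 203 209 209 213 214 208 215 208 219 125 209]
 [172 114 179 211 206 209 212 212 209 216 210 217 209 203]
 [200 207 255 255 192 200  82  67  84 160 214 214 211 200]
 [199 254 255 253 200  34  35  38  31  38 168 213 211 254]
 [157 255 255 209 115 123 231 231 153  35 122 211 212 254]
 [200 253 255 200  64 232 229 230 231 115  62 210 211 254]
 [199 192 255 239  95 233 229 229 231 172 142 209 210 239]
 [199 200 255 254  59 232 230 229 229  96 185 210 207 203]
 [198 200 199 255 249  62 193 219 126 107 210 211 184 206]
 [155 155 156 182 254 198 165 113 179 211 207 185 114 204]
 [109 113 114 114 115 153 201 207 209 177 133 114 113 204]
 [ 82 110 113 114 113 114 113 113 113 114 113 113 115 203]]
```

```bash
python3 -m handwheel '0 0 0 0.015 0.03 -0.005 0.09;0 0 0 0.03 0.06 -0.01 0.09;0 0 0 0.05 0.09 -0.015 0.09;0 0 0 0.08 0.115 -0.02 0.09;0 0 0 0.105 0.135 -0.026 0.09;0 0 0 0.118 0.14 -0.026 0.09;0 0 0 0.118 0.14 -0.026 0.09;0 0 0 0.118 0.14 -0.026 0.09;0 0 0 0.118 0.14 -0.026 0.09;0 0 0 0.118 0.14 -0.026 0.09;0 0 0 0.118 0.14 -0.026 0.09'
python3 - <<'E'
from h import *
im,K,T=shot("wrist","w3"); np.savez("w3.npz",K=K,T=T); s=env.state(); print(s["ee_pos"],proj(K,T,[[480,300,43],[530,300,43]]))
cv2.imwrite("pics/w3z.png",cv2.resize(im[90:270,60:300],None,fx=3.3,fy=3.3,interpolation=2))
E
```

```text
time_s: 9.08
ee_pos: [639.8, 301.3, 143.4]
ee_rot: [113.4, 89.8, 23.4]
force: [-0.3, 0.6, -0.6]
gripper_width: 90.0
[639.8 301.2 143.1] [[149.9 198.6]
 [201.2 198.6]]
```

View pics/w3z.png

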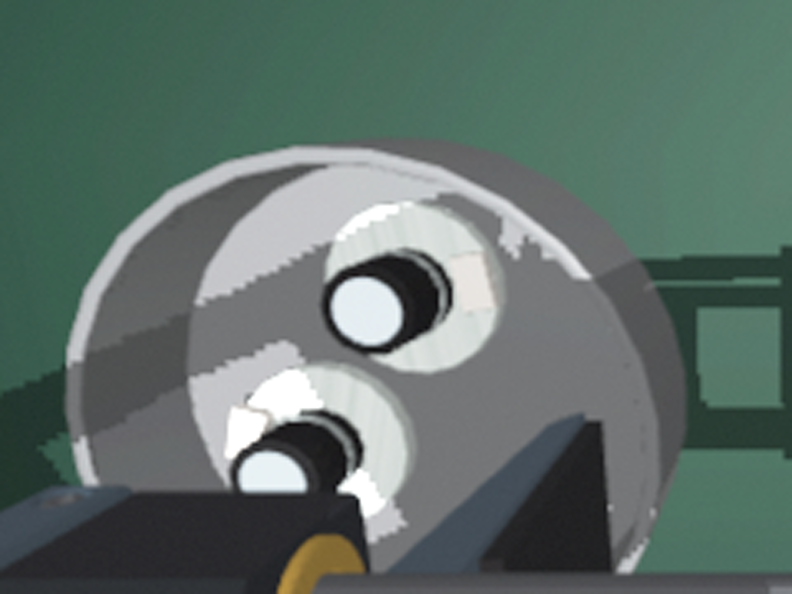

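Run:
```python
from h import *
a=np.load("w2.npz");b=np.load("w3.npz")
f=lambda u,v:(60+u/3.3-.35,90+v/3.3-.35); g=lambda u,v:(255+u/5-.4,105+v/5-.4)
A2=hit(a["K"],a["T"],[g(308,193),g(177,398)],43);F2=hit(a["K"],a["T"],[g(310,187),g(181,370)],13)
A3=hit(b["K"],b["T"],[f(367,313),f(272,483)],43)
F3=hit(b["K"],b["T"],[f(415,288)],13)
C=hit(b["K"],b["T"],[f(475,281),f(247,430)],20)
print(A2,F2,A3,F3,C)
for i,m in((0,A3[0]),(1,A3[1]),(0,A2[0]),(1,A2[1])): d=(C[i]-m)[:2];print(np.hypot(*d),np.degrees(np.arctan2(d[1],d[0])))
im=cv2.imread("pics/w2.png")
# tub rim
E=np.array([[g(300,12)],[g(600,305)]]);print(hit(a["K"],a["T"],E[:,0],52))
```

```text
[[502.2 315.8  43. ]
 [466.3 260.3  43. ]] [[503.  314.9  13. ]
 [465.1 261.8  13. ]] [[502.3 314.1  43. ]
 [466.  260.7  43. ]] [[503.7 315.4  13. ]] [[525.9 319.1  20. ]
 [446.2 269.5  20. ]]
24.10468989491044 11.852133609301683
21.758343951616432 155.88478844821742
23.91717727344921 7.801792021656166
22.11486101051478 155.2537670990608
[[500.1 361.2  52. ]
 [579.2 287.4  52. ]]
```

```bash
cat >> h.py <<'E'
def down(th): c,s=np.cos(np.radians(th)),np.sin(np.radians(th)); return Ro.from_matrix(np.array([[0,0,-1],[c,s,0],[s,-c,0]]).T)
def go(x,y,z,th):
    a,b=delta((x,y,z),down(th)); print("shift m",np.round(a,4),"turn",np.round(b,2))
E
python3 -m handwheel '-5 0 0 0 -0.02 -0.001 0.08;-12 0 0 0 -0.05 -0.005 0.07;-19 0 0 0.01 -0.085 -0.01 0.06;-26 0 0 0.02 -0.11 -0.014 0.043;-33 0 0 0.03 -0.13 -0.014 0.043;-38 0 0 0.03 -0.137 -0.014 0.043;-40 0 0 0.03 -0.137 -0.014 0.043;-40 0 0 0.03 -0.137 -0.014 0.043;-40 0 0 0.03 -0.137 -0.014 0.043;-40 0 0 0.03 -0.137 -0.014 0.043;-40 0 0 0.03 -0.137 -0.014 0.043;-40 0 0 0.03 -0.137 -0.014 0.043'
python3 -c "
from h import *
go(502.5,315,23,40)"
```

```text
time_s: 10.13
ee_pos: [503.2, 315.0, 111.0]
ee_rot: [64.2, 90.0, 14.1]
force: [-0.1, -0.7, -0.3]
gripper_width: 43.2
shift m [ 0.1 -0.  -0. ] turn [-0.1  0.  -0. ]
```

```bash
sed -i 's/precision=1,/precision=4,/' h.py
python3 -m handwheel '0 0 0 0.02 0 0 0.043;0 0 0 0.045 0 0 0.043;0 0 0 0.065 0 0 0.043;0 0 0 0.078 0 0 0.043;0 0 0 0.085 0 0 0.043;0 0 0 0.088 0 0 0.043;0 0 0 0.088 0 0 0.043;0 0 0 0.088 0 0 0.02;0 0 0 0.088 0 0 0.02;0 0 0 0.088 0 0 0.02;0 0 0 0.088 0 0 0.02;0 0 0 0.088 0 0 0.02' 20
python3 -m handwheel '0 0 0 0 0 0 0.02;0 0 0 0 0 0 0.02;0 0 0 0 0 0 0.02;0 0 0 -0.01 0 0 0.02;0 0 0 -0.03 0 0 0.02;0 0 0 -0.065 0 0 0.02;0 0 0 -0.1 0 0 0.02;0 0 0 -0.14 0 0 0.02;0 0 0 -0.18 0 0 0.02;0 0 0 -0.21 0 0 0.02;0 0 0 -0.23 0 0 0.02;0 0 0 -0.23 0 0 0.02'
python3 -c "
from h import *
go(520.6,-304.8,250,-136.5)"
```

```text
time_s: 11.13
ee_pos: [503.5, 315.4, 23.9]
ee_rot: [77.8, 89.9, 27.8]
force: [0.0, -0.2, 4.4]
gripper_width: 27.4
time_s: 12.13
ee_pos: [504.6, 316.1, 258.6]
ee_rot: [80.7, 89.4, 30.7]
force: [0.5, -0.1, -0.6]
gripper_width: 27.3
shift m [ 0.0056 -0.3867  0.4861] turn [176.47  -0.87  -0.17]
```

```bash
python3 -m handwheel '7 0 0 0 -0.01 0.012 0.02;14 0 0 0 -0.024 0.03 0.02;21 0 0 0 -0.04 0.05 0.02;28 0 0 0 -0.056 0.07 0.02;35 0 0 0 -0.072 0.09 0.02;42 0 0 0 -0.09 0.113 0.02;49 0 0 0 -0.107 0.135 0.02;56 0 0 0 -0.124 0.156 0.02;63 0 0 0 -0.141 0.178 0.02;70 0 0 0 -0.158 0.2 0.02;77 0 0 0 -0.176 0.221 0.02;84 0 0 0 -0.193 0.243 0.02'
python3 -c "
from h import *
go(520.6,-304.8,250,-136.5)"
```

```text
time_s: 13.13
ee_pos: [509.7, 3.5, 251.5]
ee_rot: [-45.5, 89.8, -179.9]
force: [1.4, 0.5, -1.3]
gripper_width: 27.2
shift m [0.0015 0.2234 0.2128] turn [92.13  0.2  -0.  ]
```

```bash
python3 -m handwheel '7 0 0 0 0.018 0.017 0.02;14 0 0 0 0.036 0.034 0.02;21 0 0 0 0.054 0.052 0.02;28 0 0 0 0.072 0.069 0.02;35 0 0 0 0.09 0.086 0.02;42 0 0 0 0.108 0.103 0.02;49 0 0 0 0.126 0.12 0.02;56 0 0 0 0.144 0.137 0.02;63 0 0 0 0.162 0.155 0.02;70 0 0 0 0.18 0.172 0.02;77 0 0 0 0.198 0.189 0.02;84 0 0 0 0.21 0.2 0.02'
python3 -m handwheel '5 0 0 0 0.002 0.005 0.02;8 0 0 0 0.004 0.012 0.02;8 0 0 0 0.004 0.016 0.02;8 0 0 0 0.004 0.016 0.02;8 0 0 0 0.004 0.016 0.02;8 0 0 0 0.004 0.016 0.02;8 0 0 0 0.004 0.016 0.02'
python3 -c "
from h import *
go(520.6,-304.8,250,-136.5)
im,K,T=shot('wrist','w4'); np.savez('w4.npz',K=K,T=T);print(env.state()['ee_pos'])"
```

```text
time_s: 14.13
ee_pos: [522.1, -286.7, 251.1]
ee_rot: [24.1, 89.8, 165.7]
force: [-0.8, -0.3, -0.3]
gripper_width: 27.6
time_s: 14.72
ee_pos: [508.2, -278.1, 252.8]
ee_rot: [157.9, 90.0, -68.1]
force: [-0.4, -0.1, -1.1]
gripper_width: 27.2
shift m [ 0.0028  0.0097 -0.0278] turn [ 0.53 -0.01 -0.  ]
[ 508.2249 -278.0848  252.8752]
```

View pics/w4.png

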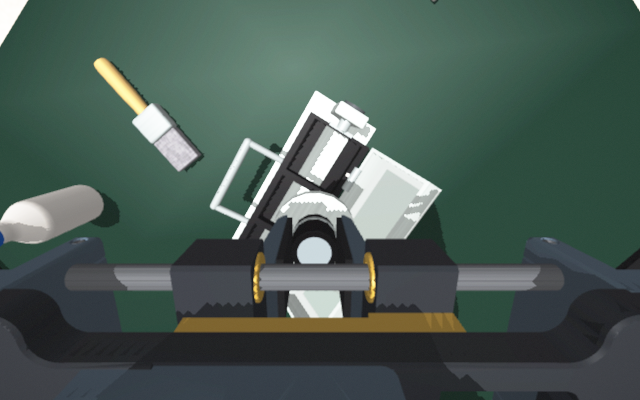

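Run:
```python
from fit import *
b=np.load("w4.npz");K,T=b["K"],b["T"]
def W(p,x=(504.4,-234.6,13.0)):
    a=np.radians(x[2]);return np.array([[np.cos(a),-np.sin(a),0],[np.sin(a),np.cos(a),0],[0,0,1]])@p+[x[0],x[1],0]
for p in [(85,-45,85),(85,45,85),(18,-124,105),(18,-138,105),(-18,-138,105),(50,-140,8)]: print(p,proj(K,T,W(np.array(p,float))))
im=cv2.imread("pics/w4.png");cv2.imwrite("pics/w4z.png",cv2.resize(im[85:245,205:385],None,fx=4,fy=3.75,interpolation=2))
```

```text
(85, -45, 85) [[246.5836 142.8478]]
(85, 45, 85) [[212.8587 206.4324]]
(18, -124, 105) [[332.9485 112.7392]]
(18, -138, 105) [[340.0346 100.8082]]
(-18, -138, 105) [[368.5455 119.1522]]
(50, -140, 8) [[314.637   90.4919]]
```

View pics/w4z.png

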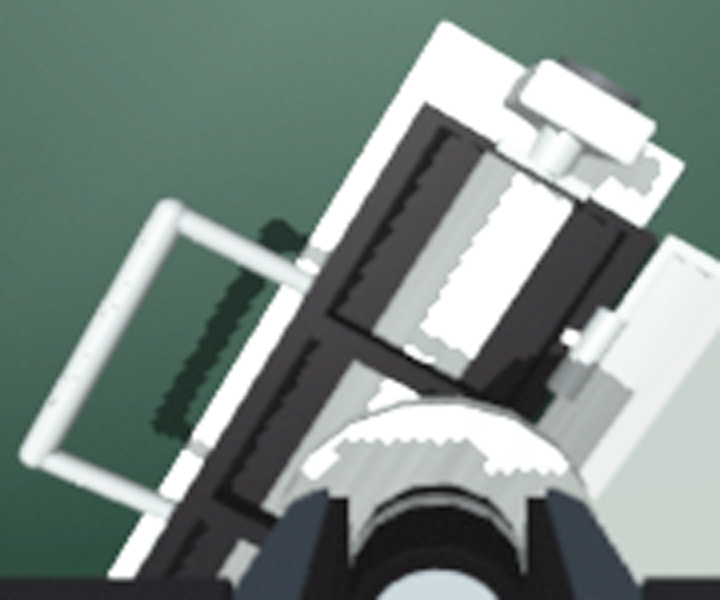

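```bash
python3 -m handwheel '0.5 0 0 0 0.005 -0.015 0.02;0.5 0 0 0 0.01 -0.028 0.02;0.5 0 0 0 0.01 -0.028 0.02;0.5 0 0 0 0.01 -0.028 0.02;0.5 0 0 0.02 0.01 -0.028 0.02;0.5 0 0 0.045 0.01 -0.028 0.02;0.5 0 0 0.075 0.01 -0.028 0.02;0.5 0 0 0.105 0.01 -0.028 0.02;0.5 0 0 0.125 0.01 -0.028 0.02;0.5 0 0 0.135 0.01 -0.028 0.02;0.5 0 0 0.135 0.01 -0.028 0.02;0.5 0 0 0.135 0.01 -0.028 0.02'
python3 -c "
from h import *
go(520.6,-304.8,89,-136.5)"
```

```text
time_s: 15.77
ee_pos: [520.6, -305.2, 118.6]
ee_rot: [-160.6, 90.0, -27.1]
force: [0.0, 0.0, 0.0]
gripper_width: 27.4
shift m [ 0.0296 -0.0003  0.0003] turn [-0.   -0.03  0.01]
```

```bash
python3 -m handwheel '0 0 0 0.008 0 0 0.02;0 0 0 0.016 0 0 0.02;0 0 0 0.022 0 0 0.02;0 0 0 0.026 0 0 0.02;0 0 0 0.028 0 0 0.02;0 0 0 0.028 0 0 0.02;0 0 0 0.028 0 0 0.02'
python3 -m handwheel '0 0 0 0.001 0 0 0.02;0 0 0 0.002 0 0 0.02;0 0 0 0.002 0 0 0.02;0 0 0 0.002 0 0 0.02'
```

```text
time_s: 16.35
ee_pos: [520.3, -305.4, 90.0]
ee_rot: [178.9, 90.0, -47.6]
force: [0.1, 0.5, -0.8]
gripper_width: 27.4
time_s: 16.68
ee_pos: [520.6, -305.6, 88.9]
ee_rot: [-168.9, 89.9, -35.4]
force: [-0.5, 0.2, 4.4]
gripper_width: 27.1
```

```bash
python3 -m handwheel '0 0 0 0 0 0 0.045;0 0 0 0 0 0 0.045;0 0 0 0 0 0 0.045;0 0 0 0 0 0 0.045;0 0 0 -0.015 0 0 0.045;0 0 0 -0.04 0 0 0.045;0 0 0 -0.08 0 0 0.045;0 0 0 -0.12 0 0 0.045;0 0 0 -0.15 0 0 0.045;0 0 0 -0.16 0 0 0.045;0 0 0 -0.16 0 0 0.045;0 0 0 -0.16 0 0 0.045'
python3 -c "
from h import *
im,K,T=shot('wrist','w5'); np.savez('w5.npz',K=K,T=T)
go(490,220,250,-30)"
```

```text
time_s: 17.68
ee_pos: [519.8, -305.1, 247.0]
ee_rot: [17.9, 89.9, 151.4]
force: [0.4, -0.2, -0.1]
gripper_width: 45.1
shift m [-0.0031 -0.3398  0.401 ] turn [-106.53    0.2     0.15]
```

```bash
python3 -m handwheel '-7 0 0 0 -0.015 0.018 0.045;-14 0 0 0 -0.038 0.045 0.045;-21 0 0 0 -0.061 0.072 0.045;-28 0 0 0 -0.084 0.099 0.045;-35 0 0 0 -0.107 0.126 0.045;-42 0 0 0 -0.13 0.153 0.045;-49 0 0 0 -0.153 0.18 0.045;-56 0 0 0 -0.176 0.208 0.045;-63 0 0 0 -0.2 0.236 0.045;-70 0 0 0 -0.223 0.263 0.045;-77 0 0 0 -0.246 0.29 0.045;-84 0 0 0 -0.27 0.319 0.045'
python3 -c "
from h import *
go(480,240,250,-30)"
```

```text
time_s: 18.73
ee_pos: [495.1, 113.2, 245.3]
ee_rot: [-22.1, 89.7, -164.3]
force: [1.2, 0.3, 0.2]
gripper_width: 45.0
shift m [-0.0048 -0.1095 -0.0658] turn [-22.2    0.24   0.16]
```

```bash
python3 -m handwheel '-6 0 0 0 -0.025 -0.015 0.045;-12 0 0 0 -0.055 -0.033 0.045;-18 0 0 0 -0.085 -0.05 0.045;-22 0 0 0 -0.1 -0.06 0.045;-22 0 0 0 -0.11 -0.066 0.045;-22 0 0 0 -0.11 -0.066 0.045;-22 0 0 0 -0.11 -0.066 0.045;-22 0 0 0 -0.11 -0.066 0.045;-22 0 0 0 -0.11 -0.066 0.045'
python3 -c "
from h import *
im,K,T=shot('wrist','w6'); np.savez('w6.npz',K=K,T=T);print(env.state()['ee_pos'])
print(proj(K,T,[[466,260.7,43],[446.2,269.5,20]]))
u=proj(K,T,[[490,270,30]])[0].astype(int);print(u)
c=im[max(u[1]-60,0):u[1]+75,max(u[0]-90,0):u[0]+90]
b=np.load('w5.npz');p=proj(b['K'],b['T'],[[520.6,-304.8,100]])[0].astype(int);i5=cv2.imread('pics/w5.png');print(p)
d=i5[max(p[1]-67,0):max(p[1]-67,0)+135,p[0]-90:p[0]+90]
cv2.imwrite('pics/w6z.png',cv2.resize(np.hstack([c,d]),(800,300),interpolation=2));print(c.shape,d.shape)
go(466,260.7,23,-30)"
```

```text
time_s: 19.48
ee_pos: [482.2, 238.0, 247.6]
ee_rot: [1.0, 89.9, -119.7]
force: [1.0, -0.9, 0.3]
gripper_width: 45.2
[482.3258 238.0986 247.825 ]
[[294.0133 167.4858]
 [279.6942 166.4632]]
[306 150]
[312 187]
(135, 180, 3) (135, 180, 3)
shift m [ 0.2248 -0.0256 -0.0112] turn [-0.66  0.03 -0.01]
```

View pics/w6z.png

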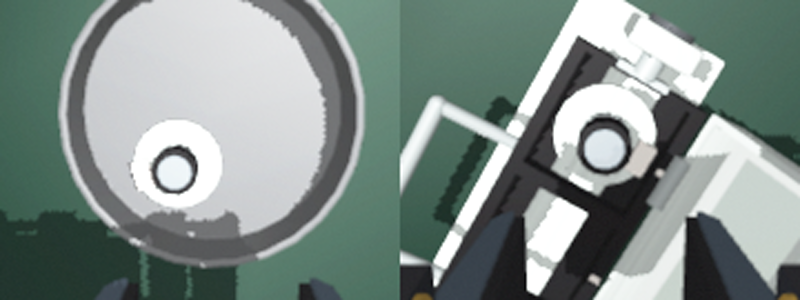

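```bash
python3 -c "
from h import *
b=np.load('w5.npz');K,T=b['K'],b['T']
print(hit(K,T,[222+240/2.222,120+157/2.222],85),hit(K,T,[222+203/2.222,120+146/2.222],108),proj(K,T,[498.7,-309.9,85]))
"
python3 -m handwheel '-0.5 0 0 0.02 -0.015 -0.006 0.043;-0.5 0 0 0.05 -0.025 -0.011 0.043;-0.5 0 0 0.085 -0.0255 -0.011 0.043;-0.5 0 0 0.12 -0.0255 -0.011 0.043;-0.5 0 0 0.15 -0.0255 -0.011 0.043;-0.5 0 0 0.165 -0.0255 -0.011 0.043;-0.5 0 0 0.165 -0.0255 -0.011 0.043;-0.5 0 0 0.165 -0.0255 -0.011 0.043;-0.5 0 0 0.165 -0.0255 -0.011 0.043'
python3 -c "
from h import *
go(466,260.7,23,-30)"
```

```text
[[ 500.1897 -313.5246   85.    ]] [[ 522.4822 -308.27    108.    ]] [[328.7819 193.623 ]]
time_s: 20.28
ee_pos: [467.0, 261.9, 84.4]
ee_rot: [145.8, 89.8, 25.7]
force: [-1.0, -0.2, 0.2]
gripper_width: 43.2
shift m [ 0.0614 -0.0004  0.0017] turn [-0.08 -0.13 -0.09]
```

```bash
python3 -m handwheel '0 0 0 0.02 0 0.001 0.043;0 0 0 0.04 0 0.001 0.043;0 0 0 0.053 0 0.001 0.043;0 0 0 0.061 0 0.001 0.043;0 0 0 0.061 0 0.001 0.043;0 0 0 0.061 0 0.001 0.02;0 0 0 0.061 0 0.001 0.02;0 0 0 0.061 0 0.001 0.02;0 0 0 0.061 0 0.001 0.02;0 0 0 0.061 0 0.001 0.02;0 0 0 0.061 0 0.001 0.02;0 0 0 0.061 0 0.001 0.02' 20
python3 -m handwheel '0 0 0 0 0 0 0.02;0 0 0 -0.01 0 0 0.02;0 0 0 -0.03 0 0 0.02;0 0 0 -0.065 0 0 0.02;0 0 0 -0.1 0 0 0.02;0 0 0 -0.14 0 0 0.02;0 0 0 -0.18 0 0 0.02;0 0 0 -0.21 0 0 0.02;0 0 0 -0.23 0 0 0.02;0 0 0 -0.23 0 0 0.02'
python3 -c "
from h import *
go(488.2,-164.4,250,7.5)"
```

```text
time_s: 21.28
ee_pos: [466.3, 261.4, 23.2]
ee_rot: [145.5, 89.8, 25.4]
force: [-0.2, 0.0, 6.0]
gripper_width: 27.5
time_s: 22.12
ee_pos: [467.1, 262.0, 257.5]
ee_rot: [148.0, 89.4, 28.0]
force: [1.2, -0.2, -0.7]
gripper_width: 27.4
shift m [0.0057 0.2316 0.3587] turn [-37.52  -0.38  -0.47]
```

```bash
python3 -m handwheel '-3 0 0 0 0.01 0.015 0.02;-6 0 0 0 0.027 0.042 0.02;-10 0 0 0 0.047 0.073 0.02;-14 0 0 0 0.067 0.104 0.02;-18 0 0 0 0.088 0.136 0.02;-22 0 0 0 0.109 0.169 0.02;-26 0 0 0 0.131 0.203 0.02;-30 0 0 0 0.153 0.237 0.02;-33 0 0 0 0.175 0.271 0.02;-36 0 0 0 0.197 0.305 0.02;-37.5 0 0 0 0.217 0.336 0.02;-37.5 0 0 0 0.2316 0.3587 0.02'
python3 -m handwheel '0 0 0 0.01 0 0 0.02;0 0 0 0.03 0 0 0.02;0 0 0 0.055 0 0 0.02;0 0 0 0.08 0 0 0.02;0 0 0 0.105 0 0 0.02;0 0 0 0.125 0 0 0.02;0 0 0 0.13 0 0 0.02;0 0 0 0.13 0 0 0.02;0 0 0 0.13 0 0 0.02'
python3 -c "
from h import *
go(488.2,-164.4,88.5,7.5)"
```

```text
time_s: 23.12
ee_pos: [485.1, -168.2, 250.6]
ee_rot: [-95.4, 89.9, -178.0]
force: [0.4, 0.1, -1.1]
gripper_width: 27.3
time_s: 23.87
ee_pos: [486.4, -165.2, 122.2]
ee_rot: [-178.4, 90.0, 99.0]
force: [-0.1, -0.0, 0.4]
gripper_width: 27.5
shift m [ 0.0337  0.0019 -0.0006] turn [-0.01 -0.    0.  ]
```

```bash
python3 -m handwheel '0 0 0 0.008 0.0015 -0.0005 0.02;0 0 0 0.018 0.002 -0.0005 0.02;0 0 0 0.026 0.002 -0.0005 0.02;0 0 0 0.03 0.002 -0.0005 0.02;0 0 0 0.033 0.002 -0.0005 0.02;0 0 0 0.034 0.002 -0.0005 0.02;0 0 0 0.034 0.002 -0.0005 0.02;0 0 0 0.034 0.002 -0.0005 0.02'
```

```text
time_s: 24.53
ee_pos: [487.8, -164.7, 88.2]
ee_rot: [-103.2, 90.0, 174.3]
force: [-2.8, 1.8, 2.8]
gripper_width: 27.5
```

```bash
python3 -m handwheel '0 0 0 0 0 0 0.045;0 0 0 0 0 0 0.045;0 0 0 0 0 0 0.045;0 0 0 0 0 0 0.045;0 0 0 -0.015 0 0 0.045;0 0 0 -0.04 0 0 0.045;0 0 0 -0.08 0 0 0.045;0 0 0 -0.12 0 0 0.045;0 0 0 -0.15 0 0 0.045;0 0 0 -0.16 0 0 0.045;0 0 0 -0.16 0 0 0.045;0 0 0 -0.16 0 0 0.045'
python3 -c "
from h import *
im,K,T=shot('wrist','w7'); np.savez('w7.npz',K=K,T=T);s=env.state();print(s['ee_pos'],s['qpos'])
p=proj(K,T,[[488.2,-164.4,100]])[0].astype(int);print(p)
y0=max(p[1]-80,0);x0=p[0]-120
t=env.grab_frame('top')[:,:,::-1];cv2.imwrite('pics/top1.png',t)
cv2.imwrite('pics/w7z.png',np.hstack([cv2.resize(im[y0:y0+150,x0:x0+200],(480,360),interpolation=2),cv2.resize(t[200:320,335:475],(320,360))]));print(x0,y0)
"
```

```text
time_s: 25.53
ee_pos: [487.9, -164.6, 247.2]
ee_rot: [-112.5, 90.0, 165.0]
force: [0.1, -1.1, -0.2]
gripper_width: 45.2
[ 487.2857 -164.3969  246.1442] [-19.9219  11.7812  94.0246  -0.0039  74.3748 -27.3979]
[314 185]
194 105
```

View pics/w7z.png

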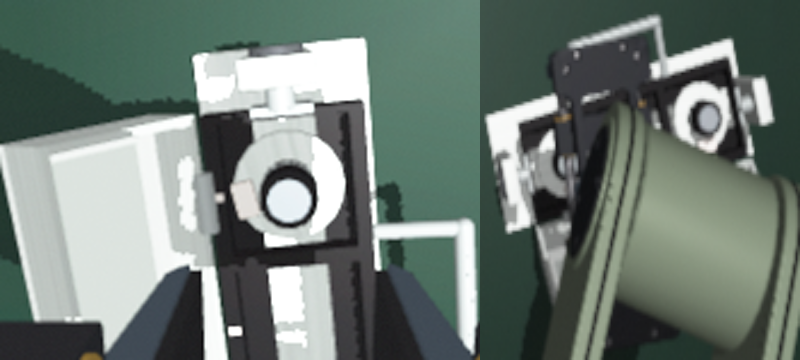

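```bash
cat >> h.py <<'E'
SX,SY,SA=504.4,-234.6,13.0
def W(p):
    c,s=np.cos(np.radians(SA)),np.sin(np.radians(SA)); return np.array([[c,-s,0],[s,c,0],[0,0,1]])@np.array(p,float)+[SX,SY,0]
def cov(a,b,y,phi): return W([-42+a*np.cos(phi)-b*np.sin(phi),y,85+a*np.sin(phi)+b*np.cos(phi)])
E
python3 -c "
from h import *
b=np.load('w7.npz');K,T=b['K'],b['T']
f=lambda u,v:[194+u/2.4,105+v/2.4]
c=hit(K,T,f(243,200),85)[0];m=hit(K,T,f(291,203),108)[0];d=c-m;print(c,m,np.hypot(d[0],d[1]),np.degrees(np.arctan2(d[1],d[0]))%360)
for phi in(2.1,2.2,2.3,2.4):
  q=[(proj(K,T,cov(a,bb,114,phi))[0]-[194,105])*2.4 for a,bb in((84,31),(84,0),(0,0))];print(phi,q, cov(84,31,0,phi))
"
```

```text
[ 466.3876 -173.8791   85.    ] [ 489.3185 -166.5878  108.    ] 24.06219125769234 197.63899154362664
2.1 [array([  3.6964, 142.9075]), array([ 56.8817, 142.7564]), array([193.2628, 110.0195])] [ 396.0826 -259.607   141.8594]
2.2 [array([ -2.1296, 141.3526]), array([ 42.736 , 142.5961]), array([193.2628, 110.0195])] [ 390.8883 -260.8062  134.6702]
2.3 [array([ -5.4564, 139.5212]), array([ 30.9339, 142.0456]), array([193.2628, 110.0195])] [ 386.4193 -261.838   126.9847]
2.4 [array([ -6.4253, 137.4593]), array([ 21.5352, 141.1361]), array([193.2628, 110.0195])] [ 382.7202 -262.692   118.8797]
```

```bash
python3 -c "
from h import *
print(W([-150,0,250]));go(*W([-150,0,246]),13)"
```

```text
[ 358.2445 -268.3427  250.    ]
shift m [ 0.0001 -0.1413  0.0863] turn [-5.53 -0.12  0.22]
```

```bash
python3 -m handwheel '-2 0 0 0 -0.03 0.018 0.02;-5.5 0 0 0 -0.06 0.036 0;-5.5 0 0 0 -0.09 0.055 0;-5.5 0 0 0 -0.12 0.073 0;-5.5 0 0 0 -0.1413 0.0863 0;-5.5 0 0 0 -0.1413 0.0863 0;-5.5 0 0 0.03 -0.1413 0.0863 0;-5.5 0 0 0.065 -0.1413 0.0863 0;-5.5 0 0 0.1 -0.1413 0.0863 0;-5.5 0 0 0.125 -0.1413 0.0863 0;-5.5 0 0 0.138 -0.1413 0.0863 0;-5.5 0 0 0.138 -0.1413 0.0863 0'
python3 -m handwheel '0 0 0 0 0 0 0;0 0 0 0 0 0 0;0 0 0 0 0 0 0'
python3 -c "
from h import *
go(*W([-126,0,110]),13);print(env.state()['gripper_width'])
for a in (90,75,60,45,30,15,0):
  r=np.radians(a); print(a, -42+70*np.cos(r)-31*np.sin(r)-13.5, 85+70*np.sin(r)+31*np.cos(r))"
```

```text
time_s: 26.63
ee_pos: [356.9, -266.1, 105.6]
ee_rot: [-142.5, 89.4, 140.5]
force: [0.2, -0.1, 1.1]
gripper_width: 0.2
time_s: 26.88
ee_pos: [360.1, -269.1, 110.8]
ee_rot: [39.2, 89.9, -37.8]
force: [0.3, -0.3, -1.2]
gripper_width: 0.3
shift m [ 0.0008  0.0223 -0.0012] turn [-0.02  0.09 -0.08]
0.2864780868427908
90 -86.5 155.0
75 -67.32636745778467 160.63819823841294
60 -47.346787517317594 161.1217782649107
45 -27.922835533724644 156.4177848998413
30 -10.378221735089289 146.8467875173176
15 4.091417442056631 133.0610337721376
0 14.5 116.0
```

```bash
python3 -m handwheel '0 0 0 0 0.008 0 0;0 0 0 -0.002 0.016 0 0;0 0 0 -0.006 0.022 0 0;0 0 0 -0.01 0.027 0 0;0 0 0 -0.014 0.032 0 0;0 0 0 -0.018 0.037 0 0;0 0 0 -0.022 0.042 0 0;0 0 0 -0.025 0.047 0 0;0 0 0 -0.028 0.052 0 0;0 0 0 -0.031 0.057 0 0;0 0 0 -0.034 0.062 0 0;0 0 0 -0.034 0.062 0 0'
python3 -c "
from h import *
go(*W([-86.5,0,155]),13);print(env.state()['force'])"
```

```text
time_s: 27.88
ee_pos: [418.4, -255.4, 146.2]
ee_rot: [-67.3, 89.8, -144.2]
force: [-9.0, -1.8, 8.6]
gripper_width: 0.4
shift m [-0.0088  0.0019 -0.0009] turn [0.06 0.09 0.22]
[-8.9962 -1.7854  8.5963]
```

```bash
python3 -m handwheel '0 0 0 -0.006 0.006 0 0;0 0 0 -0.011 0.012 0 0;0 0 0 -0.014 0.021 0 0;0 0 0 -0.015 0.031 0 0;0 0 0 -0.015 0.041 0 0;0 0 0 -0.013 0.05 0 0;0 0 0 -0.01 0.06 0 0;0 0 0 -0.006 0.069 0 0;0 0 0 -0.001 0.078 0 0;0 0 0 0.006 0.085 0 0;0 0 0 0.013 0.092 0 0;0 0 0 0.013 0.092 0 0'
python3 -c "
from h import *
go(*W([15,0,116]),13);print(env.state()['force'])
im=env.grab_frame('side')[:,:,::-1];cv2.imwrite('pics/side1.png',cv2.resize(im[180:380,170:390],None,fx=3,fy=3,interpolation=2))"
```

```text
time_s: 28.88
ee_pos: [512.7, -232.9, 132.2]
ee_rot: [82.8, 89.7, 5.8]
force: [0.2, -0.3, 0.7]
gripper_width: 0.3
shift m [ 0.0162  0.0064 -0.0002] turn [ 0.01  0.04 -0.28]
[ 0.2271 -0.2638  0.6637]
```

View pics/side1.png

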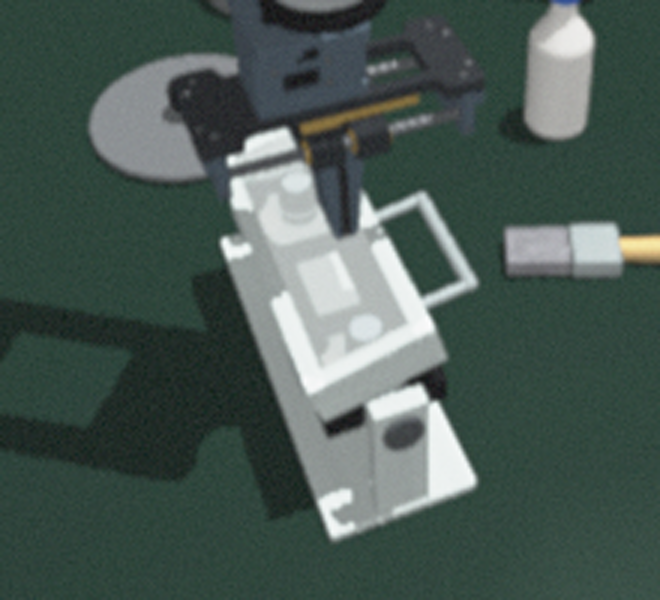

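```bash
python3 -m handwheel '0 0 0 0.003 0.007 0 0;0 0 0 0.006 0.014 0 0;0 0 0 0.009 0.016 0 0;0 0 0 0.012 0.016 0 0;0 0 0 0.015 0.016 0 0;0 0 0 0.016 0.016 0 0;0 0 0 0.016 0.016 0 0;0 0 0 0.016 0.016 0 0'
python3 -m handwheel '0 0 0 0.001 0 0 0;0 0 0 0.002 0 0 0;0 0 0 0.003 0 0 0;0 0 0 0.003 0 0 0'
```

```text
time_s: 29.6
ee_pos: [528.4, -229.9, 116.3]
ee_rot: [81.5, 89.6, 4.4]
force: [3.0, 3.3, 6.7]
gripper_width: 0.8
time_s: 29.93
ee_pos: [528.5, -230.0, 116.1]
ee_rot: [76.9, 89.5, -0.2]
force: [-1.5, 4.9, 21.6]
gripper_width: 0.7
```

```bash
python3 -m handwheel '0 0 0 -0.02 0 0 0.01;0 0 0 -0.045 0 0 0.024;0 0 0 -0.055 0.02 0 0.026;0 0 0 -0.055 0.045 0 0.026;0 0 0 -0.055 0.06 0 0.026;0 0 0 -0.055 0.062 0 0.026;0 0 0 -0.055 0.062 0 0.026;0 0 0 -0.055 0.062 0 0.026;0 0 0 -0.055 0.062 0 0.026'
python3 -c "
from h import *
go(*W([85,0,66]),13);print(env.state()['ee_pos'],env.state()['gripper_width'])"
```

```text
time_s: 30.68
ee_pos: [584.5, -216.7, 166.4]
ee_rot: [-118.4, 89.9, 164.6]
force: [0.2, -0.2, 0.0]
gripper_width: 25.9
shift m [ 0.1004  0.0031 -0.0005] turn [-0.06 -0.03  0.06]
[ 584.4738 -216.7326  166.4492] 25.926231059306847
```

```bash
python3 -m handwheel '0 0 0 0.02 0.003 0 0.026;0 0 0 0.045 0.003 0 0.026;0 0 0 0.065 0.003 0 0.026;0 0 0 0.08 0.003 0 0.026;0 0 0 0.09 0.003 0 0.026;0 0 0 0.097 0.003 0 0.026;0 0 0 0.099 0.003 0 0.026;0 0 0 0.099 0.003 0 0.026;0 0 0 0.099 0.003 0 0;0 0 0 0.099 0.003 0 0;0 0 0 0.099 0.003 0 0;0 0 0 0.099 0.003 0 0' 25
python3 -m handwheel '0 0 0 0 0 0 0;0 0 0 0 0 0 0;0 0 0 0 0 0 0'
```

```text
time_s: 31.68
ee_pos: [587.5, -216.5, 68.9]
ee_rot: [-59.0, 89.9, -136.0]
force: [-4.4, -1.1, 4.4]
gripper_width: 9.4
time_s: 31.93
ee_pos: [587.5, -216.5, 68.9]
ee_rot: [-59.3, 89.9, -136.3]
force: [-5.5, -1.7, 5.1]
gripper_width: 9.3
```

```bash
python3 -c "
from h import *
s=env.state();print(s['force'],s['gripper_width']);go(*W([85,0,66]),13)
for a in range(0,181,10):
  r=np.radians(a);print(a,round(-.085*np.sin(r),3),round(.085*np.cos(r)-.085,3))"
```

```text
[-5.4758 -1.7212  5.0771] 9.313610543443932
shift m [ 0.0029 -0.     -0.001 ] turn [-0.    0.05  0.08]
0 -0.0 0.0
10 -0.015 -0.001
20 -0.029 -0.005
30 -0.042 -0.011
40 -0.055 -0.02
50 -0.065 -0.03
60 -0.074 -0.042
70 -0.08 -0.056
80 -0.084 -0.07
90 -0.085 -0.085
100 -0.084 -0.1
110 -0.08 -0.114
120 -0.074 -0.128
130 -0.065 -0.14
140 -0.055 -0.15
150 -0.042 -0.159
160 -0.029 -0.165
170 -0.015 -0.169
180 -0.0 -0.17
```

```bash
python3 -m handwheel '0 0 0 -0.011 -0.001 0 0;0 0 0 -0.022 -0.003 0 0;0 0 0 -0.0325 -0.0065 0 0;0 0 0 -0.0425 -0.0114 0 0;0 0 0 -0.0517 -0.0176 0 0;0 0 0 -0.0601 -0.0249 0 0;0 0 0 -0.0674 -0.0333 0 0;0 0 0 -0.0736 -0.0425 0 0;0 0 0 -0.0785 -0.0525 0 0;0 0 0 -0.0821 -0.063 0 0;0 0 0 -0.0843 -0.0739 0 0;0 0 0 -0.085 -0.085 0 0'
python3 -c "
from h import *
s=env.state();print(s['force'],s['gripper_width']);go(*W([0,0,154]),13)"
```

```text
time_s: 32.93
ee_pos: [512.5, -234.0, 159.6]
ee_rot: [76.0, 88.8, -1.1]
force: [10.4, 5.6, 11.0]
gripper_width: 9.5
[10.4492  5.5956 11.0155] 9.482147985665499
shift m [ 0.0054 -0.0081 -0.0013] turn [-0.12  0.29 -1.15]
```

```bash
python3 -m handwheel '0 0 0 0.0007 -0.0111 0 0;0 0 0 0.0029 -0.022 0 0;0 0 0 0.0065 -0.0325 0 0;0 0 0 0.0114 -0.0425 0 0;0 0 0 0.0176 -0.0517 0 0;0 0 0 0.0249 -0.0601 0 0;0 0 0 0.0333 -0.0674 0 0;0 0 0 0.0425 -0.0736 0 0;0 0 0 0.0525 -0.0785 0 0;0 0 0 0.063 -0.0821 0 0;0 0 0 0.0739 -0.0843 0 0;0 0 0 0.085 -0.085 0 0'
python3 -m handwheel '0 0 0 0 0 0 0;0 0 0 0.001 0 0 0;0 0 0 0.001 0 0 0'
python3 -c "
from h import *
s=env.state();print(s['force'],s['gripper_width']);go(*W([-85,0,69]),13)"
```

```text
time_s: 33.93
ee_pos: [422.1, -254.9, 71.3]
ee_rot: [17.2, 89.8, -59.8]
force: [-5.1, -1.4, 9.4]
gripper_width: 9.1
time_s: 34.18
ee_pos: [422.0, -254.9, 69.4]
ee_rot: [-6.8, 89.9, -83.8]
force: [-4.5, -4.4, 3.1]
gripper_width: 9.2
[-4.5343 -4.4197  3.1195] 9.20227248197631
shift m [ 0.0004 -0.0001 -0.0012] turn [0.01 0.12 0.01]
```

```bash
python3 -m handwheel '0 0 0 0.001 0 0 0;0 0 0 0.002 0 0 0;0 0 0 0.003 0 0 0;0 0 0 0.003 0 0 0'
python3 -m handwheel '0 0 0 0.002 0 0 0;0 0 0 0.003 0 0 0;0 0 0 0.003 0 0 0;0 0 0 0.003 0 0 0'
```

```text
time_s: 34.52
ee_pos: [421.9, -254.9, 67.0]
ee_rot: [-3.4, 89.9, -80.3]
force: [-4.7, -2.7, 6.7]
gripper_width: 9.1
time_s: 34.85
ee_pos: [422.0, -255.0, 66.4]
ee_rot: [8.0, 89.8, -69.0]
force: [-9.7, 0.1, 26.4]
gripper_width: 9.3
```

```bash
python3 -m handwheel '0 0 0 -0.003 0 0 0.01;0 0 0 -0.003 0 0 0.026;0 0 0 -0.003 0 0 0.026;0 0 0 -0.003 0 0 0.026;0 0 0 -0.02 0 0 0.026;0 0 0 -0.05 0 0 0.026;0 0 0 -0.085 0 0 0.026;0 0 0 -0.12 0 0 0.026;0 0 0 -0.15 0 0 0.04;0 0 0 -0.175 0 0 0.05;0 0 0 -0.18 0 0 0.06;0 0 0 -0.18 0 0 0.06'
python3 -c "
from h import *
go(400,0,250,13)
K,T=cam('side');print(hit(K,T,[170+160/3,180+118/3],11))"
```

```text
time_s: 35.85
ee_pos: [423.6, -254.3, 242.6]
ee_rot: [50.4, 89.8, -26.6]
force: [-0.2, 0.3, -1.1]
gripper_width: 49.3
shift m [-0.0079  0.0342 -0.2531] turn [-0.01  0.14 -0.17]
[[376.327   43.1238  11.    ]]
```

```bash
python3 -m handwheel '0 0 0 -0.002 0.004 -0.025 0.06;0 0 0 -0.004 0.008 -0.06 0.07;0 0 0 -0.008 0.013 -0.1 0.08;0 0 0 -0.008 0.018 -0.14 0.09;0 0 0 -0.008 0.024 -0.18 0.09;0 0 0 -0.008 0.03 -0.215 0.09;0 0 0 -0.008 0.034 -0.24 0.09;0 0 0 -0.008 0.034 -0.253 0.09;0 0 0 -0.008 0.034 -0.253 0.09;0 0 0 -0.008 0.034 -0.253 0.09;0 0 0 -0.008 0.034 -0.253 0.09;0 0 0 -0.008 0.034 -0.253 0.09'
python3 -c "
from h import *
im,K,T=shot('wrist','w8'); np.savez('w8.npz',K=K,T=T);print(env.state()['ee_pos'],proj(K,T,[[400,49,43],[376,43,43]]))
t=env.grab_frame('top')[:,:,::-1];cv2.imwrite('pics/top2.png',t)
s=env.grab_frame('side')[:,:,::-1];cv2.imwrite('pics/side2.png',s)
cv2.imwrite('pics/c8.png',np.hstack([im[0:260,120:520],cv2.resize(s[190:370,200:360],(360,260*1))]))"
```

```text
time_s: 36.85
ee_pos: [398.9, -0.7, 248.3]
ee_rot: [-89.9, 89.9, -167.0]
force: [0.2, 0.2, -0.9]
gripper_width: 90.4
[399.0014  -0.7988 248.4458] [[323.8375 138.8222]
 [304.5385 139.2129]]
```

View pics/c8.png

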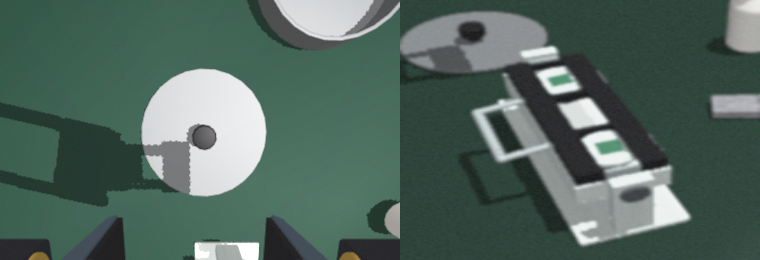

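```bash
python3 -c "
from h import *
from scipy.optimize import least_squares
b=np.load('w6.npz');K,T=b['K'],b['T']
im=cv2.imread('pics/w6.png')
def rim(K,T,im,c0,r0=84.5):
    # find bright rim ring: maximise mean brightness of ring 82..87 vs outside ring 88..93
    g=cv2.GaussianBlur(im,(3,3),0).min(2).astype(float)
    t=np.radians(np.arange(0,360,2))
    def sc(c):
        v=0
        for r,w in((83.5,1),(85.5,1),(79.5,-1),(90,-1)):
            p=proj(K,T,np.c_[c[0]+r*np.cos(t),c[1]+r*np.sin(t),np.full(len(t),52)]).astype(np.float32)
            k=(p[:,1]<225)&(p[:,1]>1)
            v+=w*cv2.remap(g.astype(np.float32),p[k,0].copy(),p[k,1].copy(),1).mean()
        return v
    best=max(((sc((c0[0]+dx,c0[1]+dy)),c0[0]+dx,c0[1]+dy) for dx in np.arange(-8,8.1,.5) for dy in np.arange(-8,8.1,.5)));return best
print(rim(K,T,im,(500,276)))
b=np.load('w2.npz');print(rim(b['K'],b['T'],cv2.imread('pics/w2.png'),(500,276)))
b=np.load('w8.npz');i8=cv2.imread('pics/w8.png');m=(i8[120:155,305:345].max(2)<115).astype(np.uint8);n,l,st,ce=cv2.connectedComponentsWithStats(m)
print(st[1:],[hit(b['K'],b['T'],c+[305,120],40) for c in ce[1:]])
def disc(K,T,im,c0):
    g=cv2.GaussianBlur(im,(3,3),0).max(2).astype(np.float32);t=np.radians(np.arange(0,360,2))
    def sc(c):
        v=0
        for r,w in((85,1),(90,-1)):
            p=proj(K,T,np.c_[c[0]+r*np.cos(t),c[1]+r*np.sin(t),np.full(len(t),11)]).astype(np.float32);v+=w*cv2.remap(g,p[:,0].copy(),p[:,1].copy(),1).mean()
        return v
    return max((sc((c0[0]+dx,c0[1]+dy)),c0[0]+dx,c0[1]+dy) for dx in np.arange(-8,8.1,.5) for dy in np.arange(-8,8.1,.5))
print(disc(b['K'],b['T'],i8,(400,51)))
go(400,52,60,13)
"
```

```text
(np.float32(163.63269), np.float64(501.0), np.float64(275.5))
(np.float32(149.29657), np.float64(501.0), np.float64(276.0))
[[  6   5  25  25 436]] [array([[398.0208,  50.6836,  40.    ]])]
(np.float32(87.89095), np.float64(400.0), np.float64(50.5))
shift m [ 0.1887  0.0127 -0.0512] turn [-0.12  0.    0.03]
```

```bash
python3 -m handwheel '0 0 0 0.02 0.006 -0.025 0.09;0 0 0 0.04 0.012 -0.05 0.09;0 0 0 0.07 0.012 -0.05 0.09;0 0 0 0.105 0.012 -0.05 0.09;0 0 0 0.14 0.012 -0.05 0.09;0 0 0 0.17 0.012 -0.05 0.09;0 0 0 0.195 0.012 -0.05 0.09;0 0 0 0.213 0.012 -0.05 0.08;0 0 0 0.223 0.012 -0.05 0.07;0 0 0 0.227 0.012 -0.05 0.05;0 0 0 0.227 0.012 -0.05 0.045;0 0 0 0.227 0.012 -0.05 0.045'
python3 -c "
from h import *
go(399.6,50.6,20,13)"
```

```text
time_s: 38.0
ee_pos: [400.1, 51.3, 22.3]
ee_rot: [75.8, 90.0, -1.3]
force: [-0.2, 0.1, 0.2]
gripper_width: 59.2
shift m [ 0.0023 -0.0006  0.0005] turn [-0.06  0.01 -0.04]
```

Close on the knob, lift, and head for the tub.

```bash
python3 -m handwheel '0 0 0 0.002 0 0 0.04;0 0 0 0.002 0 0 0.02;0 0 0 0.002 0 0 0.02;0 0 0 0.002 0 0 0.02;0 0 0 0.002 0 0 0.02;0 0 0 0.002 0 0 0.02;0 0 0 0.002 0 0 0.02;0 0 0 0.002 0 0 0.02' 25
python3 -c "
from h import *
s=env.state();print(s['ee_pos'],s['gripper_width']);go(501,275.8,150,13)"
```

```text
time_s: 38.67
ee_pos: [399.9, 51.5, 20.3]
ee_rot: [75.8, 89.9, -1.3]
force: [-1.1, 0.1, 4.5]
gripper_width: 31.0
[399.8529  51.5167  20.3434] 31.01372114479978
shift m [-0.1296  0.1491 -0.1958] turn [-0.02  0.01 -0.05]
```

```bash
python3 -m handwheel '0 0 0 -0.006 0 0 0.02;0 0 0 -0.02 0 0 0.02;0 0 0 -0.045 0 0 0.02;0 0 0 -0.075 0 0 0.02;0 0 0 -0.105 0.004 -0.005 0.02;0 0 0 -0.125 0.015 -0.02 0.02;0 0 0 -0.13 0.032 -0.042 0.02;0 0 0 -0.13 0.05 -0.066 0.02;0 0 0 -0.13 0.069 -0.09 0.02;0 0 0 -0.13 0.087 -0.115 0.02;0 0 0 -0.13 0.105 -0.138 0.02;0 0 0 -0.13 0.12 -0.158 0.02'
python3 -m handwheel '0 0 0 0 0.013 -0.017 0.02;0 0 0 0 0.022 -0.03 0.02;0 0 0 0 0.029 -0.038 0.02;0 0 0 0.005 0.029 -0.038 0.02;0 0 0 0.02 0.029 -0.038 0.02;0 0 0 0.035 0.029 -0.038 0.02;0 0 0 0.05 0.029 -0.038 0.02;0 0 0 0.06 0.029 -0.038 0.02;0 0 0 0.06 0.029 -0.038 0.02;0 0 0 0.06 0.029 -0.038 0.02;0 0 0 0.06 0.029 -0.038 0.02'
python3 -c "
from h import *
s=env.state();print(s['ee_pos'],s['gripper_width']);go(501,276.7,67.5,13)"
```

```text
time_s: 39.67
ee_pos: [481.0, 234.1, 149.5]
ee_rot: [-85.1, 89.9, -162.1]
force: [0.2, 0.0, -2.0]
gripper_width: 31.5
time_s: 40.58
ee_pos: [501.1, 275.8, 90.6]
ee_rot: [97.2, 89.9, 20.2]
force: [-0.4, 0.3, -2.3]
gripper_width: 31.7
[501.1128 275.8153  90.6416] 31.669165380897244
shift m [ 0.0231  0.0001 -0.0009] turn [-0.05 -0.01 -0.07]
```

```bash
python3 -m handwheel '0 0 0 0.004 0 -0.001 0.02;0 0 0 0.008 0 -0.001 0.02;0 0 0 0.012 0 -0.001 0.02;0 0 0 0.016 0 -0.001 0.02;0 0 0 0.019 0 -0.001 0.02;0 0 0 0.021 0 -0.001 0.02;0 0 0 0.0225 0 -0.001 0.02;0 0 0 0.0225 0 -0.001 0.02;0 0 0 0.0225 0 -0.001 0.02'
```

```text
time_s: 41.33
ee_pos: [500.6, 277.0, 67.5]
ee_rot: [94.9, 90.0, 17.9]
force: [0.0, 0.9, -3.0]
gripper_width: 31.7
```

```bash
python3 -m handwheel '0 0 0 0.001 0 0 0.02;0 0 0 0.001 0 0 0.02;0 0 0 0.001 0 0 0.02'
python3 -m handwheel '0 0 0 0 0 0 0.05;0 0 0 0 0 0 0.08;0 0 0 0 0 0 0.08;0 0 0 0 0 0 0.08;0 0 0 0 0 0 0.08;0 0 0 -0.015 0 0 0.08;0 0 0 -0.04 0 0 0.08;0 0 0 -0.08 0 0 0.08;0 0 0 -0.12 0 0 0.08;0 0 0 -0.16 0 0 0.08;0 0 0 -0.19 0 0 0.08;0 0 0 -0.19 0 0 0.08'
python3 -m handwheel '0 0 0 0 0 0.03 0.08;0 0 0 0 -0.01 0.065 0.08;0 0 0 0 -0.02 0.1 0.08;0 0 0 0 -0.03 0.14 0.08;0 0 0 0 -0.04 0.18 0.08;0 0 0 0 -0.05 0.22 0.08;0 0 0 0 -0.05 0.22 0.08;0 0 0 0 -0.05 0.22 0.08'
python3 -c "
from h import *
t=env.grab_frame('top')[:,:,::-1];s=env.grab_frame('side')[:,:,::-1];cv2.imwrite('pics/top3.png',t);cv2.imwrite('pics/side3.png',s)
cv2.imwrite('pics/c9.png',np.vstack([np.hstack([cv2.resize(s[125:385,195:455],(400,400)),cv2.resize(t[110:310,140:340],(400,400))]),cv2.resize(t[190:310,330:480],(800,200))[:,:800]]))"
```

```text
time_s: 41.58
ee_pos: [500.7, 277.0, 67.4]
ee_rot: [99.5, 89.9, 22.5]
force: [-1.6, -0.8, 5.0]
gripper_width: 31.7
time_s: 42.58
ee_pos: [503.4, 278.5, 263.9]
ee_rot: [104.8, 89.2, 27.7]
force: [0.4, 0.7, -0.3]
gripper_width: 80.0
time_s: 43.25
ee_pos: [500.9, 49.5, 256.0]
ee_rot: [-122.4, 90.0, 160.3]
force: [0.5, -0.6, 0.4]
gripper_width: 79.6
```

View pics/c9.png

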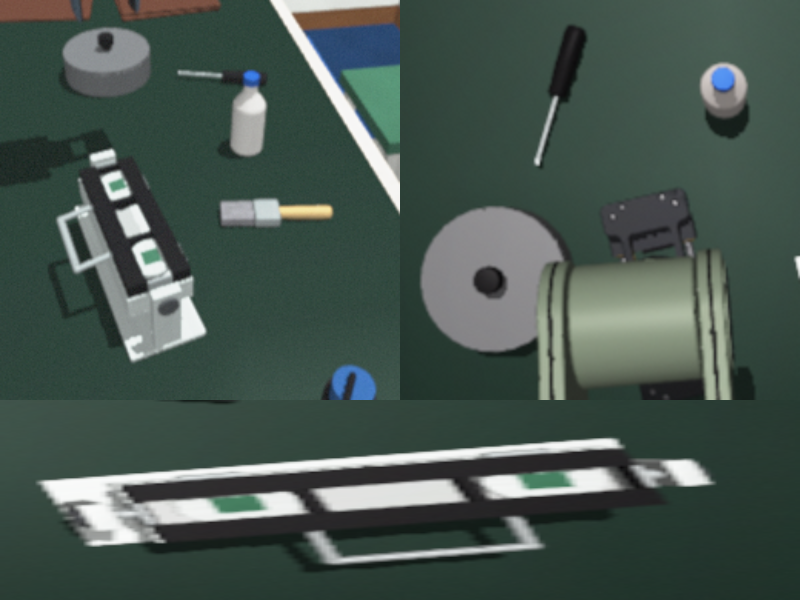

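```bash
python3 -c "
from h import *
K,T=cam('top');print(proj(K,T,[W([-85,45,85]),W([-85,-45,85])]),[[330/5.333+330,190+160/1.667],[540/5.333+330,190+145/1.667]])
K,T=cam('side');print(proj(K,T,[W([-85,45,z]) for z in(75,85,95)]),'seen',[195+62*.65,125+218*.65],proj(K,T,[W([-85,-45,85])]),[195+80*.65,125+270*.65])
a=cv2.imread('pics/side2.png');b=cv2.imread('pics/side3.png');d=cv2.absdiff(a,b).max(2)[210:370,215:345];print('holder change px',(d>60).sum())
d=cv2.absdiff(cv2.imread('pics/top0.png'),cv2.imread('pics/top3.png')).max(2);print('bystander change',(d[115:200,200:235]>60).sum(),(d[135:172,285:320]>60).sum(),(d[118:195,355:385]>60).sum())
"
```

```text
[[392.1653 285.9647]
 [429.405  276.9047]] [[391.8788674292143, 285.9808038392322], [431.2563285205325, 276.98260347930415]]
[[234.1636 270.2669]
 [233.6046 266.9054]
 [233.0379 263.4968]] seen [235.3, 266.70000000000005] [[244.431  298.8468]] [247.0, 300.5]
holder change px 884
bystander change 0 0 0
```

```bash
python3 -c "
from workcell import env
print(env.job_done(), env.state()['time_s'])"
```

```text
the job is handed in; nothing more can be done
the job is handed in; nothing more can be done
```

The job is done and handed in. It took about 44 s of robot time and 14 viewed pictures.

**What I did:** I laid the lid on the bench. The tub held only two modules, and I put them in bays 1 and 3, leaving bay 2 empty. Then I closed the cover, swung the holder over by its bar handle to the far stop, and put the lid back on the tub.

**What the last checks showed:**
- **Cover:** it pressed shut at 116 mm with about 22 N, the height expected when closed. It still looked closed after the swing.
- **Holder:** it pushed back with about 26 N at the far stop. The bar handle lies within 2–3 pixels of its expected place in the top and side views.
- **Lid:** seated flat and centred on the tub, placed within about 1–2 mm of the measured tub centre.
- **Bystanders:** the top camera shows no change at the bottle, brush or screwdriver.

**Where the checks disagreed:**
- **Connectors:** they should point at 193°. Before the cover closed, bay 1 measured 193.2° and bay 3 measured 197.6°, about 4.6° off with roughly ±3° of reading error. I did not correct bay 3. I could not measure the angles after the swing, though the modules' undersides still show centred in the windows.
- **Side pictures:** two pictures taken after the swing differ by 884 pixels around the holder. I put this down to the arm's moving shadow, since both look the same to the eye, but I did not check further.

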